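# Switch off the bench isolator and line up its padlock holes

### The job

Make the grey bench isolator ready for a padlock. First swing its long handle round to off, so that it points along the locking slide, without running it on to its far stop; then push the slide in under the end of the handle until the two padlock holes lie one above the other, so that an 8 mm shackle would pass straight down through both. Let go, and leave the padlock, bowl and jar where they are.

Things in the scene. Friction and masses are not known exactly. Their poses are not given: they have to be found in the camera images.
- isolator: Grey sheet-metal isolator enclosure fixed to the bench, lying on its back: 200 mm along its x, 300 mm along its y, flat top panel 90 mm above the bench. Origin: centre of the underside; z up. On the panel stand a rotary handle (pivot at x +30, y -85 mm) and a locking slide that runs along the line x = +30 mm between two low steel guides (14 mm high, at x +30 +-20 mm, from y +42 to +142 mm).
- pivot (a point): Point on the handle's vertical turning axis, at the height of the top panel; it is fixed to the enclosure and has the same axes as it.
- handle_grip (a point): Middle of the part of the handle to take hold of, 65 mm from the pivot axis and 38 mm above the panel. The handle is a black upright blade 14 mm thick, 98 mm long (from 17 mm behind the axis to 81 mm ahead of it), its top 50 mm and its underside 14 mm above the panel, on a round hub 48 mm across; it can be pinched across its thickness from above.
- handle_hole (a point): Centre of the 12 mm padlock hole in the flat steel tab (30 mm wide, 5 mm thick, 16 to 21 mm above the panel) at the end of the handle, 100 mm from the pivot axis; the tab ends at 116 mm.
- handle (a joint): Angle of the handle (rad). 0 = on: seen from above the handle is then turned 1.2 rad anticlockwise from the enclosure's +y. It grows as the handle turns clockwise. 1.2 = off: the handle points along the enclosure's +y, straight along the slide. Far stop at 1.5. There is no click at off. It stays where it is left (friction about 0.5 N m, so some 8 N at the grip).
- slide_hole (a point): Centre of the 12 mm padlock hole in the steel tongue of the locking slide (30 mm wide, 6 mm thick, 4 to 10 mm above the panel); it moves along the enclosure's y and passes beneath the handle's tab.
- slide_grip (a point): Middle of the part of the slide's upright dark steel grip to take hold of: a block 14 mm along the enclosure's x, 22 mm along its y, from 10 to 46 mm above the panel. It lies 50 mm outward (enclosure's +y) of the slide's hole; this point is 34 mm above the panel.
- slide (a joint): Travel of the locking slide (m), 0 = fully out, growing as it is pushed in towards the handle's pivot (along the enclosure's -y). At 0.045 its hole lies beneath the hole of the handle when that stands at off. There is no stop there: it runs on to 0.065. It stays where it is left (friction about 5 N).
- padlock: Loose brass padlock lying flat on the bench beside the isolator, body 42 x 38 x 20 mm with an 8 mm shackle reaching 51 mm from the origin along +x; origin: centre of the body's underside. A bystander: it is fitted later by someone else.
- bowl: Loose grey plastic mixing bowl, 120 mm across and 60 mm high, origin at the centre of its underside. A bystander.
- jar: Loose white plastic jar, 64 mm across and 85 mm high, origin at the centre of its underside. A bystander.

How it is judged:
By the outcome, as a careful person would: the job done as asked, in the order asked, and still so for the second after the job is handed in, with the robot touching nothing.
It also fails if it takes over 45 s, if anything falls off the work surface, if the arm or the gripper's body presses on something with over 40 N, if the wrist force passes 120 N, or if a joint passes its speed limit or range.

### The arm

A 6-joint arm with a two-finger parallel gripper is mounted at the origin on the work surface. World frame = base frame: x ahead of the robot, y to its left, z up, the work surface at z = 0. Lengths are in m, angles in degrees, forces in N, time in s.
With the tool pointing down it reaches from about 0.4 to 0.825 m from the base axis. Payload 7 kg.
Tool frame: the origin (TCP) lies at the very end of the fingers, on their centre line; the grasp point (between the pads) lies 19 mm behind it; z points along the fingers, y is the line along which they close (so a half turn about z gives the same grasp; the last joint's range is limited). The gripper opens to 88 mm and grips with 3 to 60 N. Pads are 19 mm wide; open, the fingers measure 130 mm over their backs; the gripper's body (78 mm by 193 mm) begins 47 mm behind the grasp point.
Start: joints at [-59.066, 20.546, 0.682, 0, -70.136, -16.507], TCP at [0.168, -0.654, 0.206] pointing down, gripper open.
Joint ranges: [-176.03, 176.03], [-82.01, 121.73], [-58.28, 71.71], [-173.87, 95.51], [-174.79, -0.11], [-173.66, 173.66]. Speed limits (degrees/s): [136.94, 136.94, 172.46, 180, 180, 180].

### API

Orientations are given as [roll, pitch, yaw] about the fixed x, y, z axes, in that order (R = Rz(yaw) Ry(pitch) Rx(roll)).
In Python, from bench import sensors, get_image, camera_info, ticket gives the robot as it stands. The module is installed in compiled form; this text tells all that it offers.
- The arm moves only by the tool step_arm, never from a script. Its arguments are lists of equal length, an entry for each row: "hand": the gripper's target within -1 to 1 (shut at 1, half-way at 0, fully open at -1); "travel": the shift along the world's x, y, z in cm, a list of three; "dr": the turn, a rotation vector about the world's x, y, z in rad, a list of three. A call has 1 to 12 rows; each row shifts and turns the commanded pose from where the row before left it; what a row does not reach is not made up. A row lasts 1/10 s, in which the tool goes at most 50 mm and 8.59 degrees, less where a joint would pass 70% of its speed; a pose out of reach is approached as far as the arm can. A call is refused whole if a number of a shift passes 5 or a number of a turn 0.15, either way. A call with a gripper value outside its range is refused whole. The fingers move at their own pace and stop on an object; "newtons" is the grip in N (left out, the last holds). Time passes only in rows, so rows that do not move let the fingers close. It gives the time, the measured TCP pose, the force, the opening and the grip force at its end, in the units of the state.
- sensors.get_state(): the state, without advancing time (a new reading comes with each control period).
- get_image(name): name is "scene" or "top" or "wrist"; returns (picture, depth): 384x512x3 uint8, red, green, blue; 384x512 float32, m along the optical axis (not along the pixel's ray), 0 where there is no reading.
- camera_info(name): a dict with "fx", "fy", "cx", "cy" (pixels), "k1" (the pictures are not rectified: a ray, as slopes to the right and down, at radius r is drawn at 1 + k1 r^2 times it, then the intrinsics apply), "extrinsics" (4x4, takes a point from camera to world coordinates). Camera axes: x right, y down, z forward; pixel columns grow to the right and rows downward; lengths in m; the calibration is good to about 2 mm. A picture is of the moment at which its call begins: read the wrist's pose just before it. camera_info takes no time and is no camera call; for the wrist camera it gives the pose at the moment of the call.
- ticket.finish_job(): hands the job in; it is judged then, once.
The state is a dict: "time": time; "joints": joint angles; "qvel": joint speeds; "joint_torque": joint torques, N m; "eef_pos": TCP position; "ee_rot": TCP orientation; "contact_force": force on the tool from outside, world axes, zero at the start; "torque": the same for the moment, N m; "gripper_width": opening from 0.0 (shut) to 1.0 (fully open); "finger_force": force on a finger pad.
Only numpy, scipy, OpenCV 4.12 (cv2) and the standard library are available. Lean on these libraries where they do the work, as an engineer would, in place of code of your own. Each camera call takes 0.05 s, during which the arm holds its last target. There are 200 camera calls.

## Working session

There is one attempt and no reset: what is moved stays moved. The work goes in short steps, Python scripts to look and compute and a tool call to move; the robot and the scene stay as the last step left them, time stands still between calls to the robot, and variables do not carry over. Pictures are saved under pics/ and viewed, at most 10 in all, crops included, and the job is handed in when it is done.

Besides the shell and the picture viewer there is one more tool, called as name(argument=value, ...) on one line, values as JSON. step_arm: Moves the arm, as the interface text tells. Its arguments: {"type":"object","properties":{"hand":{"type":"array","items":{"type":"number"}},"travel":{"type":"array","items":{"type":"array","items":{"type":"number"}}},"dr":{"type":"array","items":{"type":"array","items":{"type":"number"}}},"newtons":{"type":"number"}},"required":["hand","travel","dr"]}

```bash
mkdir -p pics
cat > h.py <<'E'
import numpy as np, cv2
from bench import sensors,get_image,camera_info,ticket
def grab(n,f=None):
    ci=camera_info(n); im,d=get_image(n)
    if f: cv2.imwrite('pics/'+f,cv2.cvtColor(im,cv2.COLOR_RGB2BGR))
    np.savez('%s.npz'%n,im=im,d=d,**{k:np.array(v) for k,v in ci.items()})
    return im,d,ci
def load(n):
    z=np.load('%s.npz'%n); return z['im'],z['d'],z
def rays(ci,uv):
    uv=np.atleast_2d(np.asarray(uv,float))
    q=(uv-[ci['cx'],ci['cy']])/[ci['fx'],ci['fy']]
    s=q.copy()
    for _ in range(20): s=q/(1+float(ci['k1'])*(s**2).sum(1,keepdims=True))
    return np.c_[s,np.ones(len(s))]
def plane(ci,uv,z):
    E=np.array(ci['extrinsics']); r=rays(ci,uv)@E[:3,:3].T; o=E[:3,3]
    return o+r*((z-o[2])/r[:,2])[:,None]
def cloud(ci,d):
    v,u=np.mgrid[:d.shape[0],:d.shape[1]]
    r=rays(ci,np.c_[u.ravel(),v.ravel()])*d.reshape(-1,1); E=np.array(ci['extrinsics'])
    return (r@E[:3,:3].T+E[:3,3]).reshape(*d.shape,3)
E
python3 - <<'E'
from h import *
for n in('scene','top'):
    im,d,ci=grab(n,n+'0.png'); print(n,np.round(ci['extrinsics'],3).tolist(),ci['fx'],ci['k1'])
print(sensors.get_state())
E
```

```text
scene [[-0.038, 0.714, -0.699, 1.37], [0.999, 0.021, -0.033, 0.05], [-0.008, -0.7, -0.714, 0.926], [0.0, 0.0, 0.0, 1.0]] 428.2903855273278 0.052162992718098405
top [[0.012, -0.998, 0.059, 0.511], [-0.999, -0.011, 0.03, 0.012], [-0.03, -0.06, -0.998, 1.305], [0.0, 0.0, 0.0, 1.0]] 469.5235474350465 -0.1687766227274204
{'time': 0.1, 'joints': array([-5.90654880e+01,  2.05874162e+01,  6.39680536e-01, -1.73994980e-02,
       -7.01351846e+01, -1.65068863e+01]), 'qvel': array([-0.02187011, -0.07840938,  0.09662145,  0.11070347,  0.01138961,
        0.02442071]), 'joint_torque': array([-5.49793804e-04, -5.84164453e+01,  2.93753010e+01,  7.01541334e+00,
        1.02334691e-02, -6.45021896e-05]), 'eef_pos': array([ 0.16803872, -0.65327702,  0.20522149]), 'ee_rot': array([ 1.79915849e+02, -7.87889828e-03, -1.65578293e+02]), 'contact_force': array([ 0.13820902,  0.26081725, -0.03473453]), 'torque': array([0.03320812, 0.02151647, 0.021921  ]), 'finger_force': 0.0, 'gripper_width': 1.002214852088495}
```

View pics/top0.png

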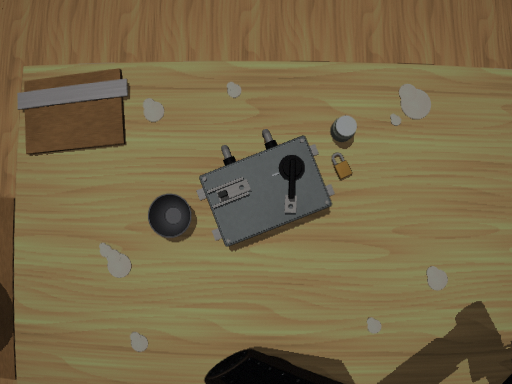

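View pics/scene0.png

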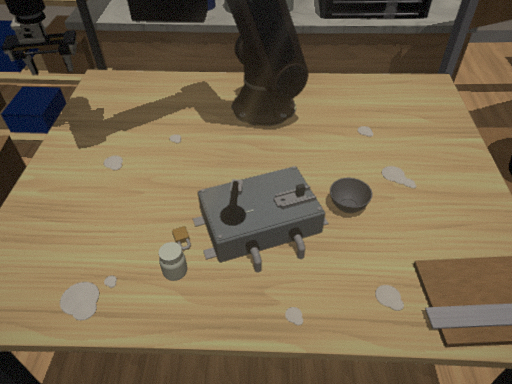

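The top view shows the isolator near px (265,190). Its hub is at (291,168) with the handle pointing down the image to its hole at (290,206). The slide grip is at (223,195) and the slide hole at (241,187). Next I'll fit the panel pose.

```bash
cat > pose.py <<'E'
from h import *
im,d,ci=load('top'); P=cloud(ci,d)
m=(abs(P[...,2]-0.09)<0.008)&(d>0); m[:,:195]=0; m[:,335:]=0; m[:130]=0; m[250:]=0
m=cv2.morphologyEx(m.astype(np.uint8),cv2.MORPH_OPEN,np.ones((5,5)))
print('panel z',np.median(P[m>0][:,2]))
c=max(cv2.findContours(m,cv2.RETR_EXTERNAL,cv2.CHAIN_APPROX_NONE)[0],key=cv2.contourArea)
h=plane(ci,c[:,0],0.09)[:,:2]
(cx,cy),(w,l),a=cv2.minAreaRect((h*1000).astype(np.float32)); print(cx,cy,w,l,a)
# uv guesses
for n,uv,z in(('hub',(291,168),.115),('hhole',(290,206),.111),('shole',(241,187),.10),('sgrip',(223,194),.136)): print(n,plane(ci,[uv],z)[0].round(4))
cv2.imwrite('pics/crop.png',cv2.resize(cv2.cvtColor(im,cv2.COLOR_RGB2BGR)[130:250,190:345],None,fx=5,fy=5,interpolation=cv2.INTER_CUBIC))
E
python3 pose.py
```

```text
panel z 0.09030873017944896
573.5369262695312 8.02081298828125 198.55401611328125 297.61279296875 21.937576293945312
hub [ 0.63   -0.0571  0.115 ]
hhole [ 0.5334 -0.0555  0.111 ]
shole [0.5811 0.0703 0.1   ]
sgrip [0.561  0.1133 0.136 ]
```

View pics/crop.png

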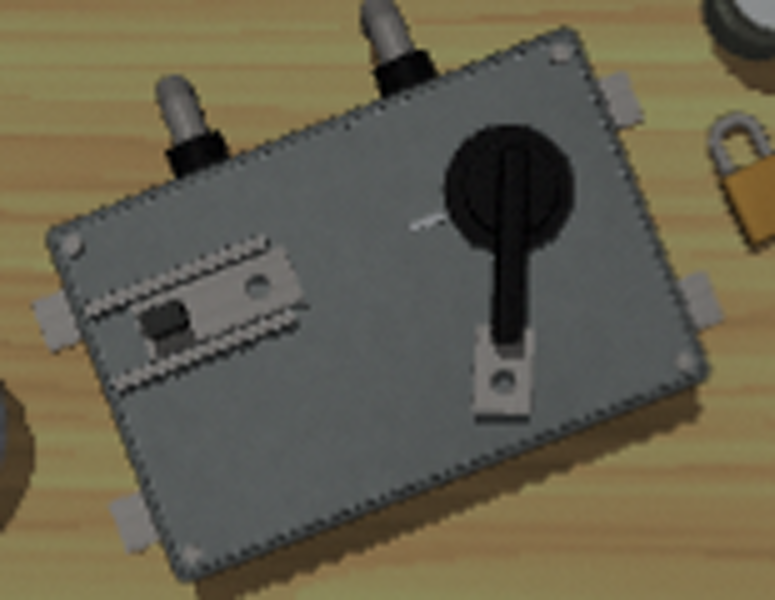

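The panel pose is yaw 21.94° with its centre at (0.5735, 0.008), and the handle is at about the on position, pointing along world -x. I'll move above the handle grip with tool yaw 0, which keeps joint 6 clear of its limit, and then check with the wrist camera.

step_arm(hand=[-1,-1,-1,-1,-1,-1,-1,-1,-1,-1,-1,-1], travel=[[2,3,0.5],[2,3,0.5],[2,3,0.5],[2,3,0.5],[2,3,0.5],[2,3,0.5],[2,3,0.5],[2,3,0.5],[2,3,0.5],[2,3,0.5],[2,3,0.5],[2,3,0.5]], dr=[[0,0,0.145],[0,0,0.145],[0,0,0.145],[0,0,0.145],[0,0,0.145],[0,0,0.145],[0,0,0.145],[0,0,0.145],[0,0,0.145],[0,0,0.145],[0,0,0.145],[0,0,0.145]])

```text
time: 1.3
eef_pos: [0.4085, -0.2923, 0.2662]
ee_rot: [180.0, 0.0, -65.5]
contact_force: [0.3, -0.5, -0.1]
gripper_width: 1.001
finger_force: 0.0
```

step_arm(hand=[-1,-1,-1,-1,-1,-1,-1,-1,-1,-1], travel=[[2,3,0.5],[2,3,0.5],[2,3,0.5],[2,3,0.5],[2,3,0.5],[2,3,0.5],[2,3,0.5],[2,2.4,0.5],[0,0,0],[0,0,0]], dr=[[0,0,0.145],[0,0,0.145],[0,0,0.145],[0,0,0.145],[0,0,0.145],[0,0,0.145],[0,0,0.145],[0,0,0.135],[0,0,0],[0,0,0]])

```text
time: 2.3
eef_pos: [0.5681, -0.0591, 0.3053]
ee_rot: [180.0, 0.1, 0.0]
contact_force: [-1.1, -0.2, -0.5]
gripper_width: 0.998
finger_force: 0.0
```

Run:
```python
from h import *
s=sensors.get_state(); print(s['time'],s['eef_pos'],s['ee_rot'],s['joints'].round(1))
im,d,ci=grab('wrist','w1.png'); print(np.round(ci['extrinsics'],3).tolist())
```

```text
2.3 [ 0.56809302 -0.05907004  0.30531595] [1.79992202e+02 8.38209382e-02 2.66057035e-02] [ 13.7   8.   -3.3  -0.  -78.8  76.4]
[[0.0, -0.952, -0.307, 0.652], [-1.0, 0.0, -0.001, -0.06], [0.001, 0.307, -0.952, 0.483], [0.0, 0.0, 0.0, 1.0]]
```

View pics/w1.png

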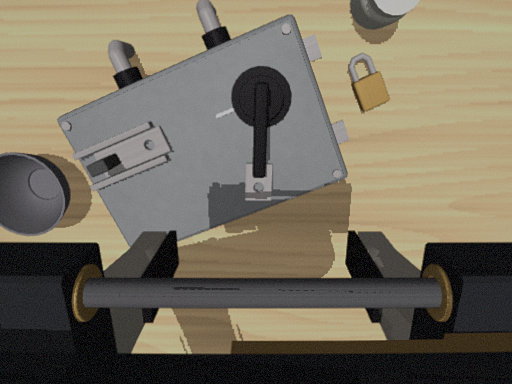

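The wrist view shows the hub at about (261,97), the handle hole at (258,187), the slide hole at (151,145) and the slide grip at (105,165). The bowl, jar and padlock are clear of the work area.

Run:
```python
from h import *
im,d,ci=load('wrist'); P=cloud(ci,d)
m=((abs(P[...,2]-0.09)<0.004)&(d>0)).astype(np.uint8); m[235:]=0
m=cv2.morphologyEx(m,cv2.MORPH_OPEN,np.ones((3,3)))
# fit long and short edges: use back (top-left) edge and right edge, straight line fits
def refine(pts):
    return cv2.fitLine(pts.astype(np.float32)*1000,cv2.DIST_HUBER,0,.01,.01).ravel()
c=max(cv2.findContours(m,cv2.RETR_EXTERNAL,cv2.CHAIN_APPROX_NONE)[0],key=cv2.contourArea)[:,0]
h=plane(ci,c,.09)[:,:2]; a=np.radians(21.94); R=np.array([[np.cos(a),-np.sin(a)],[np.sin(a),np.cos(a)]])
l=(h-[.5735,.008])@R
for n,s in(('x+',(abs(l[:,0]-.1)<.006)&(abs(l[:,1])<.13)),('y-',(abs(l[:,1]+.15)<.006)&(l[:,0]<.08)&(l[:,0]>-.05)),('y+',(abs(l[:,1]-.15)<.006)&(l[:,0]<.08)&(l[:,0]>-.05))):
    L=refine(l[s]); print(n,s.sum(),L.round(3),np.median(l[s],0))
g=cv2.cvtColor(im,cv2.COLOR_RGB2GRAY)
# black handle hub contour
hsv=cv2.cvtColor(im,cv2.COLOR_RGB2HSV)
dk=((g<45)).astype(np.uint8); dk[205:]=0; dk[:50]=0; dk[:,:225]=0; dk[:,300:]=0
c=max(cv2.findContours(dk,cv2.RETR_EXTERNAL,cv2.CHAIN_APPROX_NONE)[0],key=cv2.contourArea)
top=c[c[:,0,1]<120]; (u,v),r=cv2.minEnclosingCircle(top); print('hub',u,v,r)
b=(P[...,2]>.134)&(P[...,2]<.147); b[235:]=0
def show(n,p):
    print(n,p.round(4),'local',((p[:2]-[.5735,.008])@R).round(4))
for zz in(.104,.115): show('hub',plane(ci,[(u,v)],zz)[0])
n,lab,st,ce=cv2.connectedComponentsWithStats(b.astype(np.uint8))
for i in range(1,n):
    if st[i,4]>60:
        print(st[i]); show('blob',np.median(P[lab==i],0)); print(cv2.minAreaRect((P[lab==i][:,:2]*1000).astype(np.float32)))
show('hhole',plane(ci,[(258,187)],.111)[0]); show('shole',plane(ci,[(151,145)],.100)[0])
```

```text
Traceback (most recent call last):
cv2.error: OpenCV(4.12.0) /io/opencv/modules/imgproc/src/linefit.cpp:50: error: (-215:Assertion failed) count > 0 in function 'fitLine2D_wods'
```

```bash
cat > w.py <<'E'
from h import *
im,d,ci=load('wrist'); P=cloud(ci,d)
a=np.radians(21.94); R=np.array([[np.cos(a),-np.sin(a)],[np.sin(a),np.cos(a)]]); O=np.array([.5735,.008])
L=(P[...,:2]-O)@R; z=P[...,2]
m=(abs(z-.09)<.01)&(d>0); m[235:]=0
print('z',np.median(z[m]))
for n,k,o,lo,hi,sg in(('x+',0,1,-.12,.12,1),('y-',1,0,-.03,.08,-1),('y+',1,0,0,.08,1)):
    e=[]
    for t in np.arange(lo,hi,.004):
        s=m&(abs(L[...,o]-t)<.002)&(abs(L[...,k]-sg*(.1 if k==0 else .15))<.02)
        if s.sum(): e.append((t,sg*np.max(sg*L[...,k][s])))
    e=np.array(e); print(n,len(e),np.median(e[:,1]),np.polyfit(e[:,0],e[:,1],1)[0] if len(e)>2 else '')
def show(n,p): print(n,p.round(4),'local',((p[:2]-O)@R).round(4))
b=((z>.132)&(z<.15)).astype(np.uint8); b[235:]=0
n,lab,st,ce=cv2.connectedComponentsWithStats(b)
for i in range(1,n):
    if st[i,4]>60:
        Q=P[lab==i]; print(st[i]); show('blob',np.median(Q,0)); print(cv2.minAreaRect((Q[:,:2]*1000).astype(np.float32)))
for n,uv,zz in(('hub',(261,97),.108),('hhole',(258,187),.111),('shole',(151,145),.1)): show(n,plane(ci,[uv],zz)[0])
E
python3 w.py
```

```text
z 0.08940805930488699
x+ 60 0.09860910462641534 -0.0029391440719071476
y- 28 -0.14876206811314563 0.0024141734366162643
y+ 18 0.14849896006661734 0.015910612650723768
[ 252   82   17   96 1294]
blob [ 0.6033 -0.0583  0.1391] local [ 0.0028 -0.0726]
((600.3195190429688, -57.939308166503906), (13.965497016906738, 96.99458312988281), 88.06607055664062)
[ 86 159  24  18 268]
blob [0.5624 0.1154 0.1349] local [0.0298 0.1038]
((561.9512329101562, 115.94467163085938), (14.080451011657715, 22.622743606567383), 22.134441375732422)
hub [ 0.6332 -0.0593  0.108 ] local [ 0.0302 -0.0848]
hhole [ 0.5327 -0.0559  0.111 ] local [-0.0617 -0.044 ]
shole [0.5797 0.0668 0.1   ] local [0.0277 0.0522]
```

step_arm(hand=[-1,-1,-1,-1,-1,-1,1,1,1,1,1,1], travel=[[0,0.2,-4],[0,0,-4],[0,0,-4],[0,0,-4],[0,0,-3.4],[0,0,0],[0,0,0],[0,0,0],[0,0,0],[0,0,0],[0,0,0],[0,0,0]], dr=[[0,0,-0.034],[0,0,0],[0,0,0],[0,0,0],[0,0,0],[0,0,0],[0,0,0],[0,0,0],[0,0,0],[0,0,0],[0,0,0],[0,0,0]], newtons=25)

```text
time: 3.55
eef_pos: [0.5683, -0.0576, 0.1125]
ee_rot: [-180.0, -0.0, -1.9]
contact_force: [0.2, -0.5, 0.7]
gripper_width: 0.514
finger_force: 0.0
```

step_arm(hand=[1,1,1,1,1,1,1,1], travel=[[0,0,0],[0,0,0],[0,0,0],[0,0,0],[0,0,0],[0,0,0],[0,0,0],[0,0,0]], dr=[[0,0,0],[0,0,0],[0,0,0],[0,0,0],[0,0,0],[0,0,0],[0,0,0],[0,0,0]])

```text
time: 4.35
eef_pos: [0.5681, -0.057, 0.112]
ee_rot: [-180.0, 0.0, -1.9]
contact_force: [-1.1, 5.4, 0.6]
gripper_width: 0.156
finger_force: 25.0
```

The blade is gripped: the opening is 0.156, about 14 mm. I'll swing the first half of the arc.

step_arm(hand=[1,1,1,1,1,1,1,1], travel=[[0.033,0.466,0],[0.066,0.462,0],[0.099,0.456,0],[0.132,0.448,0],[0.164,0.437,0],[0.195,0.424,0],[0.225,0.409,0],[0.254,0.392,0]], dr=[[0,0,-0.0721],[0,0,-0.0721],[0,0,-0.0721],[0,0,-0.0721],[0,0,-0.0721],[0,0,-0.0721],[0,0,-0.0721],[0,0,-0.0721]])

```text
time: 5.15
eef_pos: [0.5781, -0.0238, 0.1119]
ee_rot: [179.8, 0.1, -35.1]
contact_force: [-5.9, -2.2, 4.1]
gripper_width: 0.157
finger_force: 25.6
```

step_arm(hand=[1,1,1,1,1,1,1,1,1,1,1], travel=[[0.282,0.372,0],[0.308,0.351,0],[0.332,0.328,0],[0.355,0.303,0],[0.376,0.277,0],[0.395,0.249,0],[0.412,0.22,0],[0.427,0.19,0],[0,0,0],[0,0,0],[0,0,0]], dr=[[0,0,-0.0721],[0,0,-0.0721],[0,0,-0.0721],[0,0,-0.0721],[0,0,-0.0721],[0,0,-0.0721],[0,0,-0.0721],[0,0,-0.0721],[0,0,0],[0,0,0],[0,0,0]])

```text
time: 6.25
eef_pos: [0.6075, 0.0009, 0.112]
ee_rot: [179.9, 0.1, -68.0]
contact_force: [-6.8, 5.3, 3.4]
gripper_width: 0.154
finger_force: 25.0
```

step_arm(hand=[1,1,1,-1,-1,-1,-1,-1], travel=[[0.11,0.045,0],[0,0,0],[0,0,0],[0,0,0],[0,0,0],[0,0,0],[0,0,0],[0,0,0]], dr=[[0,0,-0.018],[0,0,0],[0,0,0],[0,0,0],[0,0,0],[0,0,0],[0,0,0],[0,0,0]])

```text
time: 7.05
eef_pos: [0.6099, 0.0004, 0.112]
ee_rot: [180.0, -0.0, -69.1]
contact_force: [1.4, 0.9, -0.4]
gripper_width: 0.549
finger_force: 0.0
```

step_arm(hand=[-1,-1,-1,-1,-1,-1,-1,-1], travel=[[0,0,3],[0,0,4],[-1,0,4],[-3,2,3],[-3,2,3],[-3,2,2],[0,0,0],[0,0,0]], dr=[[0,0,0],[0,0,0],[0,0,0],[0,0,0],[0,0,0],[0,0,0],[0,0,0],[0,0,0]])

```text
time: 7.85
eef_pos: [0.5096, 0.0611, 0.303]
ee_rot: [-179.9, 0.0, -69.0]
contact_force: [0.7, 0.4, 0.6]
gripper_width: 1.002
finger_force: 0.0
```

```bash
python3 - <<'E'
from h import *
s=sensors.get_state(); print(s['time'],s['eef_pos'],s['ee_rot'])
grab('wrist','w2.png'); grab('top','t2.png')
E
python3 w.py
```

```text
7.85 [0.50960867 0.0610995  0.3030347 ] [-1.79861134e+02  2.29591830e-02 -6.89778488e+01]
z 0.08940504561647064
x+ 54 0.09737278125508785 -0.006152118280240336Traceback (most recent call last):
  File "w.py", line 12, in <module>
    e=np.array(e); print(n,len(e),np.median(e[:,1]),np.polyfit(e[:,0],e[:,1],1)[0] if len(e)>2 else '')
                                            ~^^^^^
IndexError: too many indices for array: array is 1-dimensional, but 2 were indexed
```

View pics/w2.png

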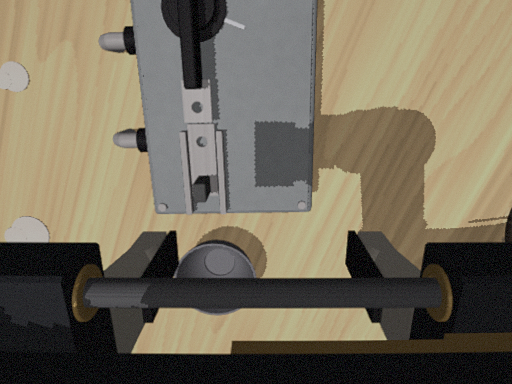

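The handle now points along the slide. The handle hole is at (197,107), the slide hole at (202,141) and the slide grip near (202,183). I'll measure the remaining offsets.

```bash
sed -i 's/    e=np.array(e); print.*/    e=np.array(e); len(e)>2 and print(n,np.median(e[:,1]))/; /^for n,uv,zz/d' w.py
cat > holes.py <<'E'
exec(open('w.py').read())
# hole centres: dark blobs near the guesses
g=cv2.cvtColor(im,cv2.COLOR_RGB2GRAY)
import sys
for n,u,v,zz in eval(sys.argv[1]):
    r=9; p=g[v-r:v+r+1,u-r:u+r+1].astype(float); t=(np.percentile(p,10)+np.percentile(p,75))/2
    k,lb,s2,c2=cv2.connectedComponentsWithStats((p<t).astype(np.uint8))
    i=min(range(1,k),key=lambda j:np.hypot(*(c2[j]-r))+ (50 if s2[j,4]<10 else 0)); print(n,'px',c2[i]+[u-r,v-r],s2[i,4]); show(n,plane(ci,[c2[i]+[u-r,v-r]],zz)[0])
E
python3 holes.py "[('hhole',197,107,.111),('shole',202,141,.1)]"
```

```text
z 0.08940504561647064
x+ 0.09737278125508785
y+ 0.14776241463165807
[ 177    0   21   90 1381]
blob [ 0.6165 -0.0235  0.1391] local [ 0.0281 -0.0453]
((616.406005859375, -21.04226303100586), (14.711725234985352, 79.3233642578125), 22.253429412841797)
[192 183  15  19 247]
blob [0.5615 0.1146 0.1351] local [0.0287 0.1034]
((561.7196044921875, 115.27301025390625), (13.952991485595703, 21.07811164855957), 22.5109920501709)
hhole px [196.28409091 106.98863636] 88
hhole [0.5953 0.0338 0.111 ] local [0.0298 0.0158]
shole px [199.67241379 141.84482759] 58
shole [0.5815 0.0708 0.1   ] local [0.0309 0.0552]
```

step_arm(hand=[-1,-1,-1,-1,-1,-1,-1,1,1,1,1,1], travel=[[2.6,2.7,0],[2.6,2.7,-2],[0,0,-4],[0,0,-4],[0,0,-4],[0,0,-4],[0,0,-1.1],[0,0,0],[0,0,0],[0,0,0],[0,0,0],[0,0,0]], dr=[[0,0,0.012],[0,0,0],[0,0,0],[0,0,0],[0,0,0],[0,0,0],[0,0,0],[0,0,0],[0,0,0],[0,0,0],[0,0,0],[0,0,0]])

```text
time: 9.15
eef_pos: [0.5624, 0.1149, 0.1124]
ee_rot: [-179.9, 0.0, -68.4]
contact_force: [0.2, 0.3, 0.3]
gripper_width: 0.607
finger_force: 0.0
```

step_arm(hand=[1,1,1,1,1,1,1,1], travel=[[0,0,0],[0,0,0],[0,0,0],[0,0,0],[0,0,0],[0,0,0],[0,0,0],[0,0,0]], dr=[[0,0,0],[0,0,0],[0,0,0],[0,0,0],[0,0,0],[0,0,0],[0,0,0],[0,0,0]])

```text
time: 9.95
eef_pos: [0.5622, 0.1148, 0.1111]
ee_rot: [-180.0, 0.0, -68.4]
contact_force: [2.8, 0.4, -1.7]
gripper_width: 0.151
finger_force: 25.0
```

step_arm(hand=[1,1,1,1,1,1,1,1,1,1,1,1], travel=[[0.146,-0.362,0],[0.146,-0.362,0],[0.146,-0.362,0],[0.146,-0.362,0],[0.146,-0.362,0],[0.146,-0.362,0],[0.146,-0.362,0],[0.146,-0.362,0],[0.146,-0.362,0],[0.146,-0.362,0],[0,0,0],[0,0,0]], dr=[[0,0,0],[0,0,0],[0,0,0],[0,0,0],[0,0,0],[0,0,0],[0,0,0],[0,0,0],[0,0,0],[0,0,0],[0,0,0],[0,0,0]])

```text
time: 11.15
eef_pos: [0.5767, 0.079, 0.1111]
ee_rot: [-179.9, 0.0, -68.4]
contact_force: [1.9, 5.2, -2.3]
gripper_width: 0.153
finger_force: 25.0
```

step_arm(hand=[-1,-1,-1,-1,-1,-1,-1,-1,-1,-1,-1,-1], travel=[[0,0,0],[0,0,0],[0,0,0],[0,0,0],[0,0,3],[0,0,4],[-0.6,1.6,4],[-0.6,1.6,4],[0,0,2],[0,0,0],[0,0,0],[0,0,0]], dr=[[0,0,0],[0,0,0],[0,0,0],[0,0,0],[0,0,0],[0,0,0],[0,0,0],[0,0,0],[0,0,0],[0,0,0],[0,0,0],[0,0,0]])

```text
time: 12.35
eef_pos: [0.5637, 0.11, 0.2798]
ee_rot: [179.9, 0.0, -68.4]
contact_force: [-0.3, 0.0, -0.3]
gripper_width: 0.997
finger_force: 0.0
```

Run:
```python
from h import *
im,d,ci=grab('wrist'); 
from scipy.optimize import least_squares
E=np.array(ci['extrinsics'])
def proj(p):
    q=E[:3,:3].T@(np.array(p)-E[:3,3]); s=q[:2]/q[2]; s=s*(1+ci['k1']*(s@s)); return s*[ci['fx'],ci['fy']]+[ci['cx'],ci['cy']]
u,v=proj([.5953,.0338,.111]).round().astype(int); print(sensors.get_state()['time'],u,v,proj([.5953,.0338,.1]),proj([.5953,.0338,.111]))
r=30;a,b=max(v-r,0),max(u-r,0)
print('crop origin',b,a)
cv2.imwrite('pics/c3.png',cv2.resize(cv2.cvtColor(im,cv2.COLOR_RGB2BGR)[a:v+r,b:u+r],None,fx=9,fy=9,interpolation=cv2.INTER_CUBIC))
```

```text
12.4 260 81 [259.73617548  81.41800298] [259.71124145  81.45565956]
crop origin 230 51
```

View pics/c3.png

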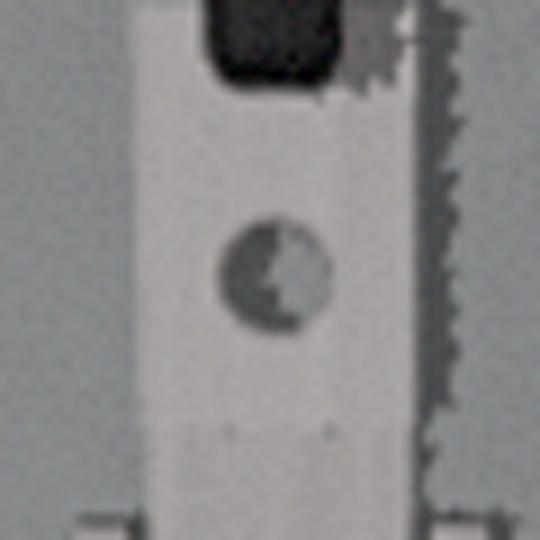

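Looking straight down, the crop shows the handle hole at crop (275,275), full-image pixel (260.5,81.5). The panel is visible through it, with a shadow on the left and no obvious tongue rim. I'll check that by depth and colour.

Run:
```python
from h import *
im,d,ci=load('wrist'); z=cloud(ci,d)[...,2]
print((z[73:91,252:270]*1000).round().astype(int))
print((im[73:91,252:270].astype(int)[...,0]-im[73:91,252:270].astype(int)[...,2]))
P=cloud(ci,d); a=np.radians(21.94); R=np.array([[np.cos(a),-np.sin(a)],[np.sin(a),np.cos(a)]])
L=(P[...,:2]-[.5735,.008])@R
b=(z>.132)&(z<.15)&(L[...,1]>.03)&(L[...,1]<.13)&(abs(L[...,0]-.03)<.03)
print('grip y', L[b].min(0),L[b].max(0))
```

```text
[[111 110 111 111 111 110 110 111 108 111 110 110 110 111 111 110 110 111]
 [111 109 111 111 111 111 110 110 109 111 110 110 111 109 109 111 111 111]
 [111 111 112 111 111 109 111 111 111 109 113 113 111 111 110 110 111 111]
 [112 110 110 110 110 111 100 100 100  99  99 111 111 110 111 109 112 110]
 [111 111 111 110 109 100  91  89  90  90  90  89 110 110 109 110 110 111]
 [110 111 111 110  99  91  89  90  89  90  90  91  91 110 110 110 110 111]
 [110 111 110  99  91  89  89  89  89  91  89  89  90  91 111 110 111 111]
 [110 112 112  91  88  89  90  89  89  89  89  89  90  89 109 111 111 111]
 [110 111  99  91  90  89  90  90  90  89  90  90  89  90 110 110 110 110]
 [111 110  99  90  89  90  91  89  91  87  89  90  89  90 108 111 111 110]
 [110 110 107  89  90  89  90  90  88  90  89  90  89  90 110 111 110 111]
 [110 110 110  90  89  91  89  90  91  90  90  90  90  89 109 111 111 111]
 [110 111 112  89  91  90  90  90  89  90  90  90  89  89 111 111 110 111]
 [111 111 110 109  90  89  90  90  90  89  90  90  90 110 110 110 112 111]
 [110 111 111 110 109  89  89  89  89  90  88  89 
[... 632 characters left out ...]
5 -1  3  5  5  6]
 [ 4  7  5  2 -2 -2 -6 -2 -3 -5 -3 -3 -4 -4  2  3  4  5]
 [ 6  6  4 -2 -4 -3 -2 -3 -4 -5 -5 -4 -4 -6  0  4  4  4]
 [ 6  3  4  1 -1 -2 -1 -5 -3 -3 -4 -4 -5 -3  1  2  2  6]
 [ 4  7  3 -4 -3 -3 -1 -4 -4 -4 -2 -2 -5 -3  3  6  4  5]
 [ 3  4  6  0 -4 -4 -6 -1 -6 -4 -4 -3 -3 -4  3  7  4  6]
 [ 3  6  4  1  1 -2 -5 -3 -5 -4 -1 -3 -4  2  3  6  4  4]
 [ 4  6  5  4  4 -1  0 -3 -3 -3 -1 -2  1  4  5  5  7  6]
 [ 4  5  4  5  4  3  1  1 -1  1  1  4  4  5  3  4  4  4]
 [ 7  3  5  5  5  6  5  5  5  3  5  5  7  6  5  5  6  5]
 [ 4  4  4  4  5  5  3  4  7  5  5  6  4  6  5  5  5  5]
 [ 5  6  6  6  4  5  4  3  5  4  4  5  4  6  3  1  3  5]]
grip y [0.02319719 0.05509623] [0.03579036 0.07638331]
```

Depth through both holes is clear to the panel over about 11 mm, and the tongue rim shows for only about 1 mm, so an 8 mm shackle fits. The gripper is clear, so I'm handing in.

```bash
python3 -c "
from bench import ticket; print(ticket.finish_job())"
```

```text
the job is handed in; nothing more can be done
None
```

The isolator handle is at off and the slide is pushed in with the two padlock holes aligned to about 1 mm; the gripper has let go, the padlock, bowl and jar were not touched, and the job was handed in at about 12.4 s (no verdict was returned).

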